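Oil an empty bearing sleeve with a bench spray can

ROBOT

A 6-joint arm with a two-finger parallel gripper is mounted at the origin on the work surface. World frame = base frame: x ahead of the robot, y to its left, z up, the work surface at z = 0. Lengths are in m, angles in rad, forces in N, time in s.
With the tool pointing down it reaches from about 0.3 to 1 m from the base axis. Payload 5.1 kg.
Tool frame: the origin (TCP) lies on the centre line of the jaws, within the pads' length; the fingertips stand 8 mm ahead of it and the grasp point (between the pads) lies 11 mm behind it; y points along the fingers, x is the direction in which the jaws open and shut, and the axes are right-handed (so a half turn about y gives the same grasp; the last joint's range is limited). The gripper opens to 95 mm and grips with 3 to 60 N. Pads are 20 mm wide; open, the fingers measure 119 mm over their backs; the gripper's body (75 mm by 180 mm) begins 59 mm behind the grasp point.
Start: joints at [1.267, 0.124, 1.65, -0, 1.367, -0.083], TCP at [0.142, 0.634, 0.223] pointing down, gripper open.
Joint ranges: [-2.61, 2.61], [-1.02, 2.33], [0.03, 2.71], [-1.35, 4.49], [0.32, 2.68], [-2.91, 2.91]. Speed limits (rad/s): [2.57, 2.57, 3.14, 3.14, 3.14, 3.14].

INTERFACE

Orientations are given as a unit quaternion [w, x, y, z].
In Python, from cell import bot gives the robot as it stands. The module is installed in compiled form; this text tells all that it offers.
- The arm moves only by the tool play_rows, never from a script. Its argument "moves" is a list of rows, each an object of numbers: "x", "y", "z": the shift along the tool's x, y, z in mm; "wx", "wy", "wz": the turn, a rotation vector about the tool's x, y, z in degrees; "claw": the finger opening in mm, from 0 to 95.1. A call has 1 to 12 rows; each row is the pose to reach, as a shift and turn from the pose measured when the call began, along the tool's axes at that moment; what a row does not reach only later rows make up. A row lasts 1/8 s, in which the tool goes at most 62.5 mm and 10.7 degrees, less where a joint would pass 70% of its speed; a pose out of reach is approached as far as the arm can. A call with a gripper value outside its range is refused whole. The fingers move at their own pace and stop on an object; "squeeze" is the grip in N (left out, the last holds). Time passes only in rows, so rows that repeat a pose let the fingers close. It gives the time, the measured TCP pose, the force and the opening at its end, in the units of the state.
- bot.state(): the state, without advancing time (a new reading comes with each control period).
- bot.get_image(name): name is "side" or "top" or "wrist"; returns (picture, depth): 420x560x3 uint8, red, green, blue; 420x560 float32, m along the optical axis (not along the pixel's ray), 0 where there is no reading.
- bot.camera_model(name): a dict with "vfov" (degrees; the focal length in pixels is half the picture's height over the tangent of half this angle, whatever the lens; pixels are square), "cx", "cy" (the principal point, pixels), "k1" (the pictures are not rectified: a ray, as slopes to the right and down, at radius r is drawn at 1 + k1 r^2 times it, then the intrinsics apply), "R" (3x3) and "t" (3): a world point X has camera coordinates R X + t; the wrist camera has in their place "hand_eye" (4x4, takes a point from camera to tool coordinates, whose origin is the TCP and whose axes are the tool frame's). Camera axes: x right, y down, z forward; pixel columns grow to the right and rows downward; lengths in m; the calibration is good to about 2 mm. A picture is of the moment at which its call begins: read the wrist's pose just before it. camera_model takes no time and is no camera call.
- bot.sign_off(): hands the job in, once; it reports no verdict.
Trained networks look in the newest picture that a camera, given by its name, has taken for a name from the list of things; names that differ only in an ending like _2 or _b are one class to them, and where a whole thing is asked for, a point or a joint stands for the part that bears it (a point fixed in the world has none). Each returns a list of dicts, best first, with "conf" (0 to 1); they miss things now and then, are a little off and sometimes report something else, mostly with a low value. They report only what shows in the picture. A call takes as long as a camera call.
- bot.silhouettes(camera, name): "pixels" (420x560 bool, what is visible of it) and "bbox" ([left, top, right, bottom] in pixels, round what is visible of it).
The state is a dict: "time_s": time; "q": joint angles; "joint_velocities": joint speeds; "tau": joint torques, N m; "position": TCP position; "tool_rot": TCP orientation; "contact_force": force on the tool from outside, world axes, zero at the start; "moment": the same for the moment, N m; "grip_width": finger opening in m.
Only numpy, scipy, OpenCV 4.12 (cv2) and the standard library are available. Lean on these libraries where they do the work, as an engineer would, in place of code of your own. Each camera call takes 0.05 s, during which the arm holds its last target.

TASK

Draw the shaft straight out of the bearing sleeve by its black handle, without wrenching it, and lay it gently, lying flat, in the open undivided tray. Only then oil the empty sleeve: push the nozzle cap of the bolted-down spray can all the way down, without ramming it, and let it spring right back up. Leave the other things on the bench as they are.

Things in the scene. Friction and masses are not known exactly. Their poses are not given: they have to be found in the camera images.
- fixture: Bearing fixture, fixed: base plate 100 x 110 x 12 mm, post, and an aluminium block 50 x 50 mm, 70 mm long (top 140 mm above the bench) with a level through sleeve of 15.5 mm bore along its y axis, 115 mm high. Origin: on the bench below the middle of the sleeve. The shaft comes out towards the fixture's -y; the spray can stands on its +y side. Over 30 N between shaft and fixture is wrenching.
- sleeve_mouth (a point): Centre of the sleeve's mouth on the side where the shaft comes out (fixture's -y face of the block), 115 mm above the bench.
- shaft: Loose shaft, about 80 g: black handle block 20 x 20 x 32 mm with a steel rod of 14 mm diameter, 110 mm long, out of its +y end. Origin: handle's centre (grip it there from above, across x); y runs from handle to rod end. At first level in the sleeve, handle 30 to 40 mm clear of the block, 70 to 80 mm of rod in it: draw it about 85 mm along the fixture's -y. Slides freely in line, binds if tilted.
- rod_end (a point): Centre of the free end face of the shaft's rod, 126 mm from the handle's centre along the shaft's +y.
- can: Small aluminium spray can, 50 mm diameter, in a black holder on a plate of 85 x 70 mm fixed to the bench, 100 to 130 mm along the fixture's +y from its origin, spout aimed at the sleeve. Its shoulder is 108 mm high; the white nozzle cap stands on it. Origin: centre of the underside. Over 50 N on can or cap is ramming. The other, taller can with a closed lid has no nozzle.
- nozzle_top (a point): Centre of the flat top of the can's white nozzle cap (26 mm diameter), 126 mm above the bench at rest; moves with the cap.
- nozzle (a joint): Travel of the sprung nozzle cap in m: 0 up at rest, 0.006 fully down. It starts to move at 3.6 N and is fully down at 7.2 N, against a hard stop; springs back by itself.
- tray: Open grey tray without dividers, fixed, 150 (x) x 220 (y) x 25 mm high, walls and floor 4 mm thick. Origin: centre of its underside on the bench; long side along its y. It may be in either of two places, with the divided tray in the other.
- divided_tray: Grey tray of the same size, fixed, divided into eight compartments holding nuts. Origin: centre of its underside. Not for the shaft.
- capped_can: Bystander: loose closed can, 58 mm diameter, 150 mm high, origin centre of the underside; stands about 130 mm to the fixture's +x side of the spray can.
- driver: Bystander: electric screwdriver lying on the bench, 230 mm long, 34 mm thick.
- housing: Bystander: black open plastic housing, 110 x 160 x 45 mm.
- tape: Bystander: roll of tape lying flat, 90 mm diameter, 20 mm high.
- jar: Bystander: clear jar with lid, 60 mm diameter, 70 mm high.
- wrench: Bystander: wrench lying flat on the bench.

How it is judged:
On the way, in this order (a step that is already met when the one before it is completed fails the run):
1. the shaft is drawn clear of the sleeve: its rod end at least 5 mm out of the mouth (y of rod_end in the frame of fixture below -0.04 m), for 0.1 s.
2. the shaft lies at rest in the open tray, let go (x of shaft in the frame of tray between -0.071 and 0.071 m and y of shaft in the frame of tray between -0.106 and 0.106 m and z of shaft in the frame of tray between 0 and 0.022 m and x of rod_end in the frame of tray between -0.071 and 0.071 m and y of rod_end in the frame of tray between -0.106 and 0.106 m and z of rod_end in the frame of tray between 0 and 0.022 m and linear speed of shaft below 0.02 m/s and contact force between the fingers and shaft below 0.1 N), for 0.2 s.
3. the nozzle cap is pressed down by at least 4.5 of its 6 mm (value of joint nozzle above 0.0045 m), for 0.05 s.
4. the nozzle cap is back up (value of joint nozzle below 0.001 m), for 0.2 s.
At the end, for the whole second after the job is handed in: The shaft lies at rest in the open tray, let go: handle centre and rod end both within the walls and less than 22 mm above the bench, speed under 0.02 m/s; the nozzle cap is back up (within 1 mm) (all of step 2 and value of joint nozzle below 0.001 m); the robot touches nothing.
It fails at once if the cap is pressed (over 2 mm) before the shaft lies in the tray (value of joint nozzle above 0.002 m and not (x of shaft in the frame of tray between -0.071 and 0.071 m and y of shaft in the frame of tray between -0.106 and 0.106 m and z of shaft in the frame of tray between 0 and 0.022 m and x of rod_end in the frame of tray between -0.071 and 0.071 m and y of rod_end in the frame of tray between -0.106 and 0.106 m and z of rod_end in the frame of tray between 0 and 0.022 m)).
It fails at once if force: over 30 N between shaft and fixture (wrenched), or over 50 N on the spray can or its cap (rammed) (contact force between shaft and fixture above 30 N or contact force between anything else and can above 50 N).
It fails at once if the shaft is dropped: it falls at over 0.7 m/s, not held (contact force between the fingers and shaft below 0.1 N and linear speed of shaft above 0.7 m/s).
It fails at once if a bystander is moved by over 30 mm (distance of any of capped_can, driver, housing, tape, jar, wrench from where it was at the start of the episode above 0.03 m).
It also fails if it takes over 48 s, if anything falls off the work surface, if the arm or the gripper's body presses on something with over 40 N, if the wrist force passes 120 N, or if a joint passes its speed limit or range.

## Working session

There is one attempt and no reset: what is moved stays moved. The work goes in short steps, Python scripts to look and compute and a tool call to move; the robot and the scene stay as the last step left them, time stands still between calls to the robot, and variables do not carry over. Pictures are saved under pics/ and viewed, and the job is handed in when it is done.

Besides the shell and the picture viewer there is one more tool, called after "Call:" by a JSON object that holds its "api" and its "payload", one argument or row to a line. play_rows: Moves the arm, as the interface text tells. Its arguments: {"type":"object","properties":{"moves":{"type":"array"},"squeeze":{"type":"number"}},"required":["moves"]}

```bash
mkdir -p pics; cat > h.py <<'E'
import numpy as np, cv2
from cell import bot
def snap(n,f):
    im,d=bot.get_image(n); cv2.imwrite('pics/'+f,im[:,:,::-1]); np.savez('pics/'+f[:-4]+'.npz',d=d,im=im); return im,d
def Rq(q):
    from scipy.spatial.transform import Rotation as R
    return R.from_quat([q[1],q[2],q[3],q[0]]).as_matrix()
def rays(n,uv):
    m=bot.camera_model(n); f=210/np.tan(np.radians(m['vfov']/2))
    K=np.array([[f,0,m['cx']],[0,f,m['cy']],[0,0,1.]])
    uv=np.asarray(uv,float).reshape(-1,2); p=(uv-[m['cx'],m['cy']])/f
    s=p.copy()
    for _ in range(20): s=p/(1+m['k1']*(s**2).sum(1,keepdims=True))
    return np.c_[s,np.ones(len(s))],m
def world(n,uv,z,st=None):
    r,m=rays(n,uv); X=r*np.asarray(z).reshape(-1,1)
    if 'hand_eye' in m:
        H=np.array(m['hand_eye']); X=X@H[:3,:3].T+H[:3,3]
        return X@Rq(st['tool_rot']).T+np.array(st['position'])
    return (X-np.array(m['t']))@np.array(m['R'])
E
python3 - <<'E'
from h import *
s=bot.state(); print(s)
for n in['top','side','wrist']:
    snap(n,n+'0.png'); print(bot.camera_model(n))
E
```

```text
{'time_s': 0.0, 'q': array([ 1.26742437e+00,  1.24499046e-01,  1.65167682e+00, -1.96651893e-05,
        1.36748486e+00, -8.26075500e-02]), 'joint_velocities': array([-1.39346794e-03, -7.11239950e-05, -5.40952031e-04,  2.38890210e-03,
       -9.36066370e-04, -1.68052128e-04]), 'tau': array([ 2.04186886e-04, -4.17593229e+01, -3.59935248e+01,  7.74622592e-02,
        4.91013669e-02, -1.51436789e-04]), 'position': array([0.14218484, 0.63361625, 0.22138928]), 'tool_rot': array([-0.55162104,  0.55244886,  0.44127602, -0.44248159]), 'contact_force': array([-0.37262203,  0.48793197, -0.22302816]), 'moment': array([ 0.01321654,  0.04505274, -0.02402431]), 'grip_width': 0.09525011063804675}
{'vfov': 43.066792751965735, 'cx': 275.34943167360234, 'cy': 210.94223407829253, 'k1': -0.07287660799296175, 'R': array([[ 0.01031167, -0.99994007,  0.00367892],
       [-0.98622253, -0.01077753, -0.16507262],
       [ 0.16510238, -0.00192606, -0.98627455]]), 't': array([0.00421625, 0.58676641, 1.31920494])}
{'vfov': 55.62698518478521, 'cx': 277.3410138549121, 'cy': 217.64253977179987, 'k1': 0.016900668454613195, 'R': array([[-0.94708317, -0.32072742,  0.01293832],
       [-0.2527617 ,  0.72032809, -0.64594037],
       [ 0.19785095, -0.61502956, -0.76327822]]), 't': array([0.57216964, 0.21405176, 1.00101101])}
{'vfov': 59.30001670787494, 'cx': 283.921154463157, 'cy': 205.99477419183464, 'k1': 0.0032974853589791244, 'hand_eye': array([[ 9.99999763e-01,  6.81466269e-04,  1.02726706e-04,
         3.35309552e-04],
       [ 9.99928213e-05, -2.90953868e-01,  9.56737078e-01,
        -1.60960771e-01],
       [ 6.81872779e-04, -9.56736841e-01, -2.90953867e-01,
         8.26111150e-02],
       [ 0.00000000e+00,  0.00000000e+00,  0.00000000e+00,
         1.00000000e+00]])}
```

View pics/top0.png

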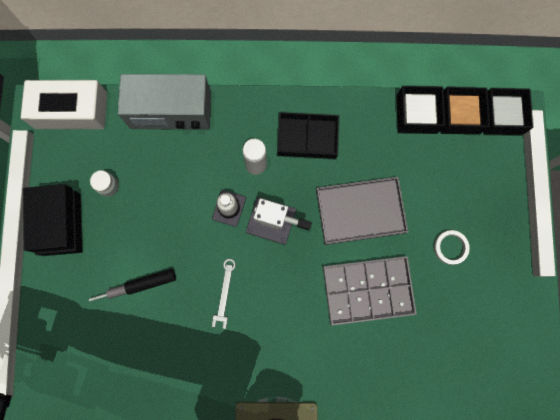

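View pics/side0.png

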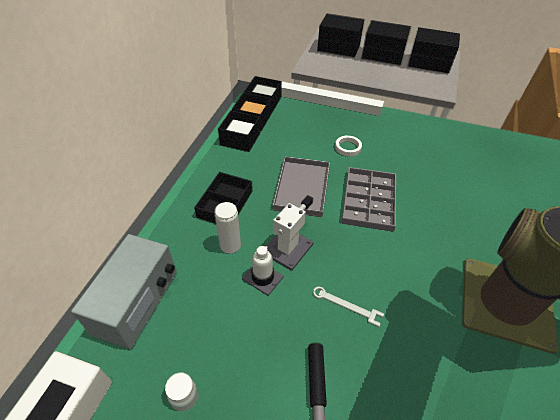

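```bash
python3 - <<'E'
from h import *
s=bot.state(); print(Rq(s['tool_rot']).round(3))
for n in ['top','side']:
  d=np.load(f'pics/{n}0.npz')['d']
  vis=None
  for t in ['fixture','shaft','can','nozzle_top','tray','divided_tray','capped_can','rod_end','driver','housing','tape','jar','wrench']:
    r=bot.silhouettes(n,t)
    for k in r[:3]:
      m=k['pixels']&(d>0); v,u=np.nonzero(m)
      if len(u)<5: continue
      P=world(n,np.c_[u,v],d[v,u])
      print(n,t,round(k['conf'],2),k['bbox'],len(u),'med',np.median(P,0).round(3),'lo',np.percentile(P,2,axis=0).round(3),'hi',np.percentile(P,98,axis=0).round(3))
      np.savez(f'pics/seg_{n}_{t}_{r.index(k) if 0 else round(k["conf"],2)}.npz',m=k['pixels'],P=P)
E
```

```text
[[ 0.219 -0.    -0.976]
 [ 0.976 -0.002  0.219]
 [-0.002 -1.     0.   ]]
top shaft 0.62 [284.3, 214.4, 311.1, 232.8] 212 med [ 0.55  -0.047  0.122] lo [ 0.534 -0.074  0.002] hi [ 0.566 -0.013  0.129]
top can 0.97 [211.6, 189.6, 241.5, 222.6] 802 med [0.59  0.128 0.038] lo [0.56  0.099 0.004] hi [0.641 0.172 0.129]
top can 0.73 [253.8, 207.7, 314.0, 226.6] 193 med [ 0.549 -0.049  0.122] lo [ 0.534 -0.074  0.114] hi [ 0.563 -0.013  0.128]
top nozzle_top 0.45 [219.9, 194.6, 232.6, 203.2] 111 med [0.6   0.133 0.126] lo [0.589 0.119 0.107] hi [0.614 0.146 0.131]
top tray 0.65 [316.6, 176.6, 404.0, 244.7] 4605 med [ 0.599 -0.216  0.005] lo [ 0.521 -0.322 -0.002] hi [ 0.673 -0.111  0.027]
top divided_tray 0.85 [326.0, 256.1, 415.1, 323.7] 5096 med [ 0.387 -0.234  0.005] lo [ 0.311 -0.342 -0.002] hi [ 0.464 -0.127  0.028]
top divided_tray 0.31 [316.3, 175.4, 409.3, 242.9] 4735 med [ 0.599 -0.217  0.005] lo [ 0.521 -0.324 -0.002] hi [ 0.674 -0.109  0.027]
top capped_can 0.7 [243.1, 139.1, 266.3, 174.1] 645 med [0.708 0.064 0.147] lo [0.694 0.038 0.021] hi [0.742 0.089 0.156]
top capped_can 0.
[... 2528 characters left out ...]
418.4] 1136 med [0.399 0.347 0.031] lo [0.371 0.272 0.019] hi [0.431 0.414 0.036]
side driver 0.34 [196.2, 169.9, 253.7, 224.1] 1673 med [ 0.816 -0.091  0.02 ] lo [ 0.74  -0.158  0.   ] hi [0.856 0.004 0.047]
side housing 0.86 [196.5, 174.4, 252.5, 225.2] 1565 med [ 0.815 -0.088  0.02 ] lo [ 0.74  -0.155  0.001] hi [0.851 0.004 0.047]
side tape 0.85 [333.2, 135.8, 359.9, 158.9] 338 med [ 0.502 -0.447  0.017] lo [ 0.46  -0.495  0.001] hi [ 0.543 -0.412  0.023]
side jar 0.93 [165.4, 374.7, 202.1, 411.2] 989 med [0.649 0.466 0.069] lo [0.628 0.436 0.005] hi [0.68  0.489 0.073]
side wrench 0.85 [316.0, 289.2, 385.7, 326.0] 598 med [0.371 0.138 0.008] lo [0.293 0.116 0.   ] hi [0.461 0.166 0.011]
```

```bash
cat > fit.py <<'E'
from h import *
def rect(n,lo,hi,box):
  D=np.load(f'pics/{n}.npz'); d=D['d']; im=D['im']
  v,u=np.nonzero(d>0); P=world(n.rstrip('0123456789'),np.c_[u,v],d[v,u])
  c=im[v,u].astype(int)
  k=(P[:,2]>lo)&(P[:,2]<hi)&(P[:,0]>box[0])&(P[:,0]<box[1])&(P[:,1]>box[2])&(P[:,1]<box[3])
  return P[k],c[k]
if __name__=='__main__':
 for n in['top0','side0']:
  for name,lo,hi,b in[('block',.132,.15,(.5,.63,-.05,.1)),('handle',.117,.135,(.52,.575,-.09,-.045)),('rodhandle',.11,.135,(.52,.575,-.09,-.02)),('cap',.12,.135,(.56,.64,.1,.18)),('tray',.018,.035,(.5,.7,-.35,-.09))]:
    P,c=rect(n,lo,hi,b)
    r=cv2.minAreaRect((P[:,:2]*1000).astype(np.float32)); print(n,name,len(P),np.round(r[0],1),np.round(r[1],1),round(r[2],1),'z',np.median(P[:,2]).round(4),'mean',P.mean(0).round(4))
E
python3 fit.py
```

```text
top0 block 618 [569.1  21.9] [69.9 51.2] 73.2 z 0.1408 mean [0.5685 0.0221 0.1409]
top0 handle 106 [545.3 -59.7] [31.2 20.8] 74.6 z 0.124 mean [ 0.5451 -0.0602  0.1236]
top0 rodhandle 180 [548.9 -46.7] [58.3 20.9] 74.2 z 0.1222 mean [ 0.5474 -0.0498  0.1221]
top0 cap 96 [601.3 133.7] [24.4 24.9] 28.5 z 0.1265 mean [0.6014 0.1329 0.1267]
top0 tray 504 [ 597.9 -216.5] [151.2 220.3] 8.5 z 0.0244 mean [ 0.5998 -0.2169  0.0244]
side0 block 496 [567.7  20.1] [73.4 51. ] 74.0 z 0.1402 mean [0.5668 0.0234 0.1401]
side0 handle 81 [543.9 -61.5] [32.8 20.4] 76.4 z 0.1243 mean [ 0.5436 -0.0598  0.124 ]
side0 rodhandle 120 [545.4 -53.3] [49.8 20.8] 78.0 z 0.1229 mean [ 0.5442 -0.054   0.1222]
side0 cap 89 [599.8 131.2] [23.6 28.7] 19.9 z 0.126 mean [0.5991 0.1332 0.1257]
side0 tray 319 [ 596.9 -219.5] [149.8 227. ] 8.7 z 0.0238 mean [ 0.5963 -0.2242  0.0237]
```

```bash
cat > go.py <<'E'
import sys
from h import *
from scipy.spatial.transform import Rotation as R
def go(p,yaw=None):
    "target world p (m); tool pointing down, tool-x yaw in deg"
    s=bot.state(); M=Rq(s['tool_rot'])
    d=M.T@(np.array(p)-s['position'])*1000
    w=np.zeros(3)
    if yaw is not None:
        a=np.radians(yaw); x=np.array([np.cos(a),np.sin(a),0]); y=np.array([0,0,-1.]); T=np.c_[x,y,np.cross(x,y)]
        w=np.degrees(R.from_matrix(M.T@T).as_rotvec())
    print('t',round(s['time_s'],2),'pos',s['position'].round(4),'q',s['q'].round(2),'F',s['contact_force'].round(1),'grip',round(s['grip_width'],4),'yaw',np.degrees(np.arctan2(M[1,0],M[0,0])).round(2))
    print('xyz mm',d.round(1),'w deg',w.round(2))
if __name__=='__main__':
    a=[float(v) for v in sys.argv[1:]]
    go(a[:3],a[3] if len(a)>3 else None)
E
python3 go.py .545 -.060 .215 -16.1
```

```text
t 1.45 pos [0.1424 0.6342 0.2226] q [ 1.27  0.12  1.65  0.    1.37 -0.08] F [ 0.  -0.4  0.1] grip 0.0951 yaw 77.35
xyz mm [-589.2    7.6 -544.9] w deg [-0.   93.45 -0.  ]
```

Call:
{"api": "play_rows", "payload": {
  "moves": [
    {"x": -49,"y": 1,"z": -45,"wy": 8,"claw": 50},
    {"x": -98,"y": 1,"z": -91,"wy": 16,"claw": 50},
    {"x": -147,"y": 2,"z": -136,"wy": 23,"claw": 50},
    {"x": -196,"y": 2,"z": -182,"wy": 31,"claw": 50},
    {"x": -245,"y": 3,"z": -227,"wy": 39,"claw": 50},
    {"x": -294,"y": 3,"z": -272,"wy": 47,"claw": 50},
    {"x": -343,"y": 4,"z": -318,"wy": 55,"claw": 50},
    {"x": -392,"y": 5,"z": -363,"wy": 62,"claw": 50},
    {"x": -441,"y": 5,"z": -409,"wy": 70,"claw": 50},
    {"x": -490,"y": 6,"z": -454,"wy": 78,"claw": 50},
    {"x": -540,"y": 7,"z": -500,"wy": 86,"claw": 50},
    {"x": -589,"y": 8,"z": -545,"wy": 93.4,"claw": 50}
  ]
}}

```text
validation failed for argument at $.mo...
```

```bash
python3 - <<'E'
from go import *
go((.545,-.060,.215),-16.1)
s=bot.state()
im,d=snap('wrist','wrist1.png')
np.save('pics/w1.npy',np.r_[s['position'],s['tool_rot']])
v,u=np.nonzero(d>0); P=world('wrist',np.c_[u,v],d[v,u],s)
for name,lo,hi,b in[('block',.132,.15,(.5,.63,-.05,.1)),('handle',.119,.132,(.52,.575,-.09,-.04)),('tray',.018,.03,(.5,.7,-.35,-.09))]:
    k=(P[:,2]>lo)&(P[:,2]<hi)&(P[:,0]>b[0])&(P[:,0]<b[1])&(P[:,1]>b[2])&(P[:,1]<b[3]); p=P[k]
    if len(p)>5:
      r=cv2.minAreaRect((p[:,:2]*1000).astype(np.float32)); print(name,len(p),np.round(r[0],1),np.round(r[1],1),round(r[2],1),np.median(p[:,2]))
E
```

```text
t 1.45 pos [0.1424 0.6342 0.2226] q [ 1.27  0.12  1.65  0.    1.37 -0.08] F [ 0.  -0.4  0.1] grip 0.0951 yaw 77.35
xyz mm [-589.2    7.6 -544.9] w deg [-0.   93.45 -0.  ]
```

View pics/wrist1.png

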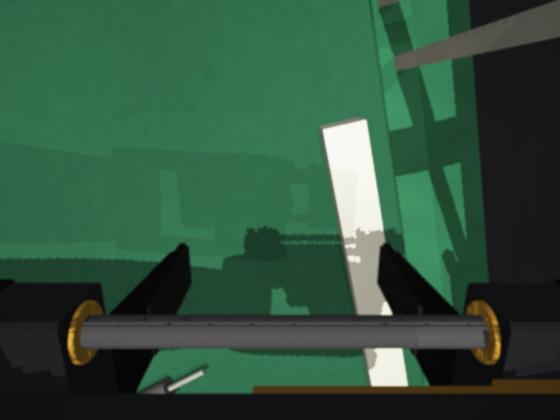

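Call:
{"api": "play_rows", "payload": {
  "moves": [
    {"x": -49,"y": 1,"z": -45,"wx": 0,"wy": 8,"wz": 0,"claw": 50}
  ]
}}

```text
time_s: 1.62
position: [0.1728, 0.5812, 0.2212]
tool_rot: [0.582, -0.581, -0.402, 0.402]
contact_force: [1.1, -0.8, -0.3]
grip_width: 0.0901
```

```bash
python3 go.py .545 -.060 .215 -16.1
```

```text
t 1.62 pos [0.1728 0.5812 0.2212] q [ 1.19  0.03  1.75  0.    1.36 -0.02] F [ 1.1 -0.8 -0.3] grip 0.0901 yaw 69.35
xyz mm [-468.7    6.1 -574.4] w deg [-1.000e-02  8.545e+01 -1.000e-02]
```

Call:
{"api": "play_rows", "payload": {
  "moves": [
    {"x": -39,"y": 1,"z": -48,"wx": 0,"wy": 7,"wz": 0,"claw": 50},
    {"x": -78,"y": 1,"z": -96,"wx": 0,"wy": 14,"wz": 0,"claw": 50},
    {"x": -117,"y": 2,"z": -144,"wx": 0,"wy": 21,"wz": 0,"claw": 50},
    {"x": -156,"y": 2,"z": -191,"wx": 0,"wy": 28,"wz": 0,"claw": 50},
    {"x": -195,"y": 3,"z": -239,"wx": 0,"wy": 36,"wz": 0,"claw": 50},
    {"x": -234,"y": 3,"z": -287,"wx": 0,"wy": 43,"wz": 0,"claw": 50},
    {"x": -273,"y": 4,"z": -335,"wx": 0,"wy": 50,"wz": 0,"claw": 50},
    {"x": -312,"y": 4,"z": -383,"wx": 0,"wy": 57,"wz": 0,"claw": 50},
    {"x": -351,"y": 5,"z": -431,"wx": 0,"wy": 64,"wz": 0,"claw": 50},
    {"x": -390,"y": 5,"z": -479,"wx": 0,"wy": 71,"wz": 0,"claw": 50},
    {"x": -430,"y": 6,"z": -527,"wx": 0,"wy": 78,"wz": 0,"claw": 50},
    {"x": -469,"y": 6,"z": -574,"wx": 0,"wy": 85.5,"wz": 0,"claw": 50}
  ]
}}

```text
time_s: 3.12
position: [0.5453, -0.0622, 0.2153]
tool_rot: [0.7, -0.7, 0.101, -0.101]
contact_force: [0.7, 0.7, 0.6]
grip_width: 0.0504
```

```bash
python3 - <<'E'
from go import *
go((.545,-.060,.215),-16.1)
s=bot.state()
im,d=snap('wrist','wrist1.png')
np.save('pics/w1.npy',np.r_[s['position'],s['tool_rot']])
v,u=np.nonzero(d>0); P=world('wrist',np.c_[u,v],d[v,u],s)
for name,lo,hi,b in[('block',.132,.15,(.5,.63,-.05,.1)),('handle',.119,.132,(.52,.575,-.09,-.04)),('tray',.018,.03,(.5,.7,-.35,-.09))]:
    k=(P[:,2]>lo)&(P[:,2]<hi)&(P[:,0]>b[0])&(P[:,0]<b[1])&(P[:,1]>b[2])&(P[:,1]<b[3]); p=P[k]
    if len(p)>5:
      r=cv2.minAreaRect((p[:,:2]*1000).astype(np.float32)); print(name,len(p),np.round(r[0],1),np.round(r[1],1),round(r[2],1),np.median(p[:,2]))
E
```

```text
t 3.12 pos [ 0.5453 -0.0622  0.2153] q [-0.21 -0.1   1.88  0.    1.35  0.08] F [0.7 0.7 0.6] grip 0.0504 yaw -16.43
xyz mm [-0.9  0.3  2. ] w deg [-0.02 -0.33  0.03]
block 9707 [566.6  20.1] [70.  50.1] 73.7 0.13890536722522312
handle 1216 [544.1 -57.7] [37.3 19.8] 72.9 0.12256975981621653
tray 1772 [ 593.9 -208.1] [151.3 200.4] 8.7 0.02335400398948996
```

View pics/wrist1.png

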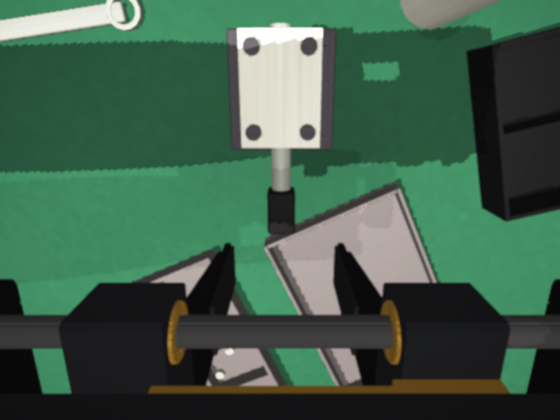

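```bash
python3 go.py .544 -.0603 .145 -16.2
```

```text
t 3.17 pos [ 0.5478 -0.0679  0.2152] q [-0.22 -0.09  1.88 -0.    1.35  0.08] F [-1.1 -3.9  0.1] grip 0.0501 yaw -16.85
xyz mm [-6.1 70.1  6.4] w deg [ 0.21 -0.65  0.21]
```

Call:
{"api": "play_rows", "payload": {
  "moves": [
    {"x": -6,"y": 40,"z": 6,"wx": 0.2,"wy": -0.6,"wz": 0.2,"claw": 50},
    {"x": -6,"y": 70,"z": 6,"wx": 0.2,"wy": -0.6,"wz": 0.2,"claw": 50},
    {"x": -6,"y": 70,"z": 6,"wx": 0.2,"wy": -0.6,"wz": 0.2,"claw": 50},
    {"x": -6,"y": 70,"z": 6,"wx": 0.2,"wy": -0.6,"wz": 0.2,"claw": 50}
  ]
}}

```text
time_s: 3.68
position: [0.5447, -0.0607, 0.1465]
tool_rot: [-0.7, 0.7, -0.099, 0.101]
contact_force: [-0.9, 0.2, 0.0]
grip_width: 0.0501
```

```bash
python3 - <<'E'
from go import *
go((.544,-.0603,.117),-16.2)
s=bot.state()
im,d=snap('wrist','wrist2.png')
M=Rq(s['tool_rot'])
v,u=np.nonzero(d>0); P=world('wrist',np.c_[u,v],d[v,u],s)
np.savez('pics/w2P.npz',P=P,u=u,v=v)
T=(P-s['position'])@M*1000
k0=(abs(T[:,0])<45)
for name,lo,hi in[('block',.130,.15),('handle',.117,.129)]:
    k=(P[:,2]>lo)&(P[:,2]<hi)&(abs(P[:,0]-.56)<.06)&(P[:,1]>-.09)&(P[:,1]<.08)&k0; p=T[k][:,[0,2]]
    r=cv2.minAreaRect(p.astype(np.float32)); print(name,len(p),np.round(r[0],1),np.round(r[1],1),round(r[2],1),np.median(P[k][:,2]))
E
```

```text
t 3.67 pos [ 0.5447 -0.0607  0.1465] q [-0.21 -0.04  1.95 -0.    1.23  0.07] F [-0.9  0.2  0. ] grip 0.0501 yaw -16.24
xyz mm [-0.9 29.5  0.2] w deg [ 0.   -0.04  0.12]
block 19912 [-0.3 54.6] [128.8  62.6] 89.8 0.13894552562176476
handle 3164 [-1.5 53.3] [141.4  20. ] 89.9 0.12211247562273397
```

View pics/wrist2.png

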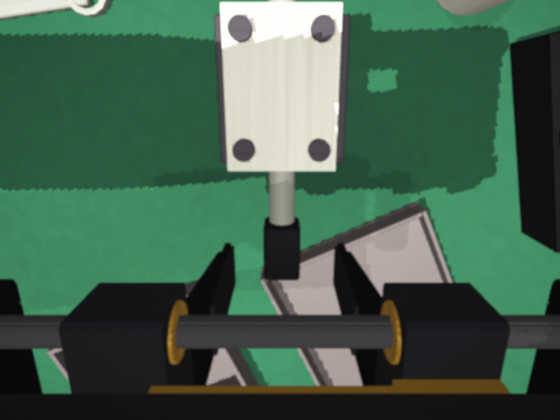

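Call:
{"api": "play_rows", "payload": {
  "moves": [
    {"x": -1.4,"y": 15,"z": 0,"wx": 0,"wy": 0,"wz": 0.1,"claw": 50},
    {"x": -1.4,"y": 29.5,"z": 0,"wx": 0,"wy": 0,"wz": 0.1,"claw": 50},
    {"x": -1.4,"y": 29.5,"z": 0,"wx": 0,"wy": 0,"wz": 0.1,"claw": 50},
    {"x": -1.4,"y": 29.5,"z": 0,"wx": 0,"wy": 0,"wz": 0.1,"claw": 50}
  ]
}}

```text
time_s: 4.22
position: [0.5438, -0.0604, 0.1174]
tool_rot: [-0.7, 0.7, -0.099, 0.1]
contact_force: [0.2, -1.0, -0.4]
grip_width: 0.0503
```

```bash
python3 - <<'E'
from go import *
go((.544,-.0603,.117),-16.2)
snap('wrist','wrist3.png')
E
```

```text
t 4.22 pos [ 0.5438 -0.0604  0.1174] q [-0.21 -0.01  1.98 -0.    1.18  0.07] F [ 0.2 -1.  -0.4] grip 0.0503 yaw -16.23
xyz mm [0.2 0.4 0.1] w deg [ 0.   -0.03  0.06]
```

View pics/wrist3.png

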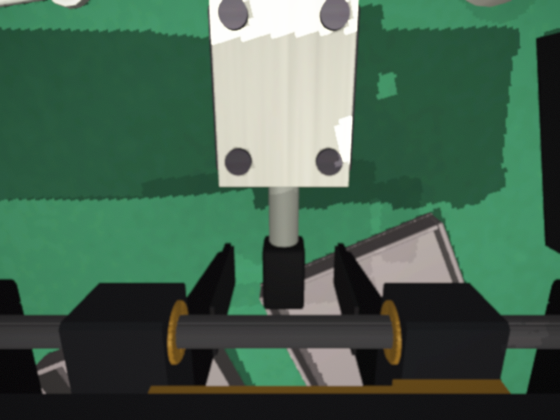

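Call:
{"api": "play_rows", "payload": {
  "moves": [
    {"x": 0,"y": 0,"z": 0,"wx": 0,"wy": 0,"wz": 0,"claw": 15},
    {"x": 0,"y": 0,"z": 0,"wx": 0,"wy": 0,"wz": 0,"claw": 15},
    {"x": 0,"y": 0,"z": 0,"wx": 0,"wy": 0,"wz": 0,"claw": 15},
    {"x": 0,"y": 0,"z": 0,"wx": 0,"wy": 0,"wz": 0,"claw": 15},
    {"x": 0,"y": 0,"z": 0,"wx": 0,"wy": 0,"wz": 0,"claw": 15}
  ],
  "squeeze": 5
}}

```text
time_s: 4.9
position: [0.5441, -0.0605, 0.1178]
tool_rot: [-0.7, 0.7, -0.099, 0.1]
contact_force: [-0.8, 0.5, 0.3]
grip_width: 0.0198
```

```bash
python3 - <<'E'
from go import *
go((.544,-.0603,.117),-16.2)
snap('wrist','wrist4.png')
s=bot.state(); print(Rq(s['tool_rot']).T@s['contact_force'],Rq(s['tool_rot']).T@s['moment'])
E
```

```text
t 4.9 pos [ 0.5441 -0.0605  0.1178] q [-0.21 -0.01  1.98 -0.    1.18  0.07] F [-0.8  0.5  0.3] grip 0.0198 yaw -16.23
xyz mm [-0.1  0.8  0.2] w deg [-0.   -0.03  0.11]
[-0.19300315 -0.01678947 -0.60209146] [-0.11594286  0.01938936  0.08369394]
```

View pics/wrist4.png

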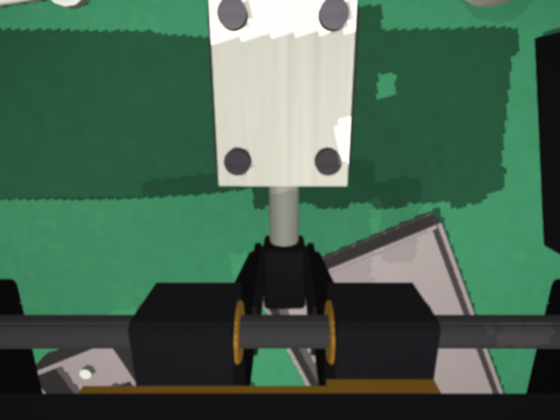

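Call:
{"api": "play_rows", "payload": {
  "moves": [
    {"x": 0,"y": 0,"z": 0,"wx": 0,"wy": 0,"wz": 0,"claw": 15},
    {"x": 0,"y": 0,"z": -5,"wx": 0,"wy": 0,"wz": 0,"claw": 15},
    {"x": 0,"y": 0,"z": -12,"wx": 0,"wy": 0,"wz": 0,"claw": 15},
    {"x": 0,"y": 0,"z": -20,"wx": 0,"wy": 0,"wz": 0,"claw": 15}
  ],
  "squeeze": 20
}}

```text
time_s: 5.45
position: [0.5383, -0.0802, 0.1178]
tool_rot: [-0.7, 0.7, -0.099, 0.1]
contact_force: [-0.2, 0.2, -0.7]
grip_width: 0.0198
```

```bash
python3 - <<'E'
from go import *
go((.544-.279*.11,-.0603-.11*.96,.117),-16.2)
s=bot.state(); print(Rq(s['tool_rot']).T@s['contact_force'],Rq(s['tool_rot']).T@s['moment'])
E
```

```text
t 5.45 pos [ 0.5383 -0.0802  0.1178] q [-0.25 -0.02  1.98 -0.    1.18  0.04] F [-0.2  0.2 -0.7] grip 0.0198 yaw -16.23
xyz mm [ -0.    0.8 -89.3] w deg [ 0.   -0.03  0.1 ]
[-0.2291401  0.6801682  0.1826481] [-0.01015821 -0.06472297  0.11692589]
```

Forces are tiny; carry on drawing straight.

Call:
{"api": "play_rows", "payload": {
  "moves": [
    {"x": 0,"y": 0,"z": -10,"wx": 0,"wy": 0,"wz": 0,"claw": 15},
    {"x": 0,"y": 0,"z": -22,"wx": 0,"wy": 0,"wz": 0,"claw": 15},
    {"x": 0,"y": 0,"z": -34,"wx": 0,"wy": 0,"wz": 0,"claw": 15},
    {"x": 0,"y": 0,"z": -46,"wx": 0,"wy": 0,"wz": 0,"claw": 15},
    {"x": 0,"y": 0,"z": -58,"wx": 0,"wy": 0,"wz": 0,"claw": 15},
    {"x": 0,"y": 0,"z": -70,"wx": 0,"wy": 0,"wz": 0,"claw": 15},
    {"x": 0,"y": 0,"z": -82,"wx": 0,"wy": 0,"wz": 0,"claw": 15},
    {"x": 0,"y": 0,"z": -90,"wx": 0,"wy": 0,"wz": 0,"claw": 15},
    {"x": 0,"y": 0,"z": -90,"wx": 0,"wy": 0,"wz": 0,"claw": 15},
    {"x": 0,"y": 0,"z": -90,"wx": 0,"wy": 0,"wz": 0,"claw": 15}
  ]
}}

```text
time_s: 6.7
position: [0.5132, -0.1665, 0.1178]
tool_rot: [-0.7, 0.7, -0.099, 0.1]
contact_force: [0.9, 0.0, -1.7]
grip_width: 0.0197
```

```bash
python3 - <<'E'
from go import *
go((.583,-.270,.050),-16.2)
snap('wrist','wrist5.png')
snap('side','side5.png')
s=bot.state(); print(Rq(s['tool_rot']).T@s['contact_force'],Rq(s['tool_rot']).T@s['moment'])
import cv2
a=cv2.imread('pics/wrist5.png');b=cv2.imread('pics/side5.png')[130:290,190:400]
b=cv2.resize(b,None,fx=2.6,fy=2.6,interpolation=cv2.INTER_CUBIC)[:420]
cv2.imwrite('pics/side5c.png',b)
E
```

```text
t 6.7 pos [ 0.5132 -0.1665  0.1178] q [-0.41 -0.03  1.99  0.    1.18 -0.13] F [ 0.9  0.  -1.7] grip 0.0197 yaw -16.23
xyz mm [ 95.9  67.9 -79.9] w deg [-0.01 -0.03  0.1 ]
[-0.37589126  0.93085563  0.30090797] [-0.18381754 -0.03882746 -0.00134093]
```

View pics/wrist5.png

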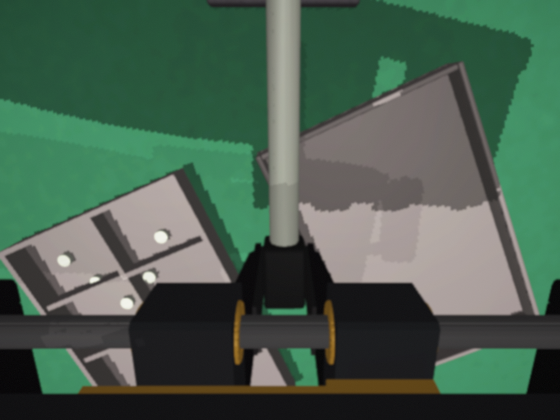

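View pics/side5c.png

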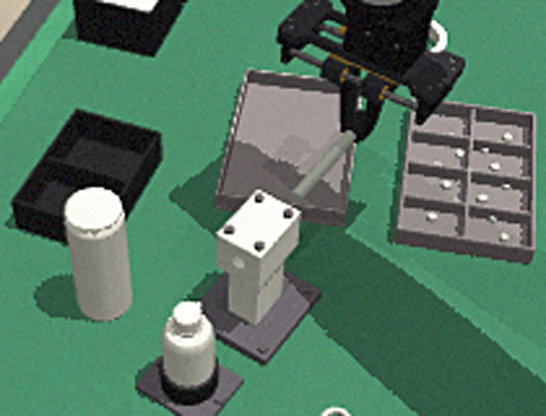

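```bash
python3 - <<'E'
from go import *
s=bot.state(); d=np.load('pics/wrist5.npz')['d']; M=Rq(s['tool_rot'])
for r in (20,60,100,140,180,220,245,270,290):
    u=np.arange(278,292); P=world('wrist',np.c_[u,u*0+r],d[r,u],s); T=(P-s['position'])@M*1000
    print(r,T.mean(0).round(1), T[:,1].min().round(1), P.mean(0).round(3))
E
```

```text
20 [ 1.000e-01 -1.800e+00  1.104e+02] -2.7 [ 0.544 -0.06   0.12 ]
60 [ 0.1 -1.9 95.8] -2.8 [ 0.54  -0.074  0.12 ]
100 [ 0.1 -1.8 80.4] -3.2 [ 0.536 -0.089  0.12 ]
140 [ 0.1 -1.9 63.9] -2.9 [ 0.531 -0.105  0.12 ]
180 [ 0.2 -1.6 46.4] -2.7 [ 0.526 -0.122  0.119]
220 [ 0.2 -1.4 27.6] -2.6 [ 0.521 -0.14   0.119]
245 [ 0.2 -1.3 15.2] -2.6 [ 0.518 -0.152  0.119]
270 [ 0.2 -5.5  4.4] -6.3 [ 0.515 -0.162  0.123]
290 [ 0.2 -5.1 -6.3] -5.8 [ 0.512 -0.172  0.123]
```

Call:
{"api": "play_rows", "payload": {
  "moves": [
    {"x": 15,"y": 0,"z": -25,"wx": 0,"wy": 0,"wz": 0,"claw": 15},
    {"x": 40,"y": 0,"z": -45,"wx": 0,"wy": 0,"wz": 0,"claw": 15},
    {"x": 70,"y": 10,"z": -65,"wx": 0,"wy": 0,"wz": 0,"claw": 15},
    {"x": 90,"y": 25,"z": -78,"wx": 0,"wy": 0,"wz": 0,"claw": 15},
    {"x": 96,"y": 45,"z": -80,"wx": 0,"wy": 0,"wz": 0,"claw": 15},
    {"x": 96,"y": 60,"z": -80,"wx": 0,"wy": 0,"wz": 0,"claw": 15},
    {"x": 96,"y": 68,"z": -80,"wx": 0,"wy": 0,"wz": 0,"claw": 15},
    {"x": 96,"y": 68,"z": -80,"wx": 0,"wy": 0,"wz": 0,"claw": 15},
    {"x": 96,"y": 68,"z": -80,"wx": 0,"wy": 0,"wz": 0,"claw": 15}
  ]
}}

```text
time_s: 7.92
position: [0.5835, -0.2699, 0.0508]
tool_rot: [-0.7, 0.7, -0.098, 0.101]
contact_force: [0.7, -0.1, -0.3]
grip_width: 0.0197
```

```bash
python3 - <<'E'
from go import *
go((.583,-.270,.0185),-16.2)
snap('wrist','wrist6.png')
s=bot.state(); d=np.load('pics/wrist6.npz')['d']; M=Rq(s['tool_rot'])
for r in (20,60,140,220,270,290):
    u=np.arange(278,292); P=world('wrist',np.c_[u,u*0+r],d[r,u],s); T=(P-s['position'])@M*1000
    print(r,T.mean(0).round(1), P.mean(0).round(3))
for uv in [(190,150),(400,150),(400,250)]:
    print(world('wrist',[uv],[d[uv[1],uv[0]]],s).round(4))
E
```

```text
t 7.92 pos [ 0.5835 -0.2699  0.0508] q [-0.52  0.26  1.79  0.    1.08 -0.23] F [ 0.7 -0.1 -0.3] grip 0.0197 yaw -16.18
xyz mm [-0.6 32.3 -0.3] w deg [0.01 0.02 0.18]
20 [ 1.000e-01 -1.700e+00  1.104e+02] [ 0.615 -0.164  0.053]
60 [ 0.1 -2.2 95.8] [ 0.61  -0.178  0.053]
140 [ 0.1 -1.6 63.9] [ 0.602 -0.209  0.053]
220 [ 0.2 -1.7 27.7] [ 0.592 -0.243  0.053]
270 [ 0.2 -5.1  4.2] [ 0.585 -0.266  0.056]
290 [ 0.2 -4.7 -6.4] [ 0.582 -0.276  0.056]
[[ 0.5473 -0.205   0.0029]]
[[ 0.6615 -0.2381  0.0028]]
[[ 0.6498 -0.2987  0.0029]]
```

View pics/wrist6.png

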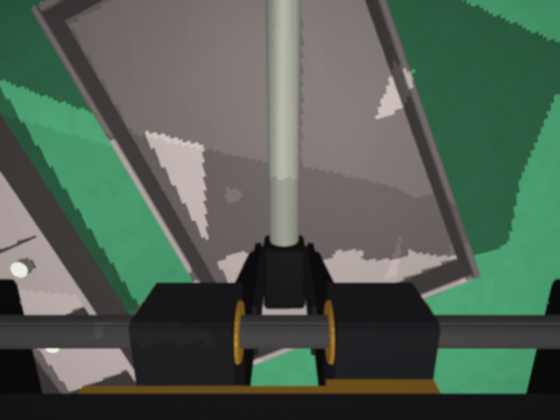

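Call:
{"api": "play_rows", "payload": {
  "moves": [
    {"x": 0,"y": 12,"z": 0,"wx": 0,"wy": 0,"wz": 0,"claw": 15},
    {"x": 0,"y": 22,"z": 0,"wx": 0,"wy": 0,"wz": 0,"claw": 15},
    {"x": 0,"y": 28,"z": 0,"wx": 0,"wy": 0,"wz": 0,"claw": 15},
    {"x": 0,"y": 31,"z": 0,"wx": 0,"wy": 0,"wz": 0,"claw": 15},
    {"x": 0,"y": 32,"z": 0,"wx": 0,"wy": 0,"wz": 0,"claw": 15},
    {"x": 0,"y": 32.5,"z": 0,"wx": 0,"wy": 0,"wz": 0,"claw": 15},
    {"x": 0,"y": 32.5,"z": 0,"wx": 0,"wy": 0,"wz": 0,"claw": 15}
  ]
}}

```text
time_s: 8.85
position: [0.584, -0.2702, 0.0188]
tool_rot: [-0.7, 0.7, -0.098, 0.101]
contact_force: [-0.0, 0.3, -1.0]
grip_width: 0.0195
```

Call:
{"api": "play_rows", "payload": {
  "moves": [
    {"x": 0,"y": 0.7,"z": 0,"wx": 0,"wy": 0,"wz": 0,"claw": 15},
    {"x": 0,"y": 1.3,"z": 0,"wx": 0,"wy": 0,"wz": 0,"claw": 15},
    {"x": 0,"y": 1.3,"z": 0,"wx": 0,"wy": 0,"wz": 0,"claw": 15}
  ]
}}

```text
time_s: 9.22
position: [0.5842, -0.2703, 0.018]
tool_rot: [-0.7, 0.7, -0.098, 0.101]
contact_force: [-1.1, -0.1, 1.4]
grip_width: 0.0199
```

Call:
{"api": "play_rows", "payload": {
  "moves": [
    {"x": 0,"y": 0.5,"z": 0,"wx": 0,"wy": 0,"wz": 0,"claw": 21},
    {"x": 0,"y": 0.5,"z": 0,"wx": 0,"wy": 0,"wz": 0,"claw": 28},
    {"x": 0,"y": 0.5,"z": 0,"wx": 0,"wy": 0,"wz": 0,"claw": 40},
    {"x": 0,"y": 0.5,"z": 0,"wx": 0,"wy": 0,"wz": 0,"claw": 40},
    {"x": 0,"y": -15,"z": 0,"wx": 0,"wy": 0,"wz": 0,"claw": 40},
    {"x": 0,"y": -45,"z": 0,"wx": 0,"wy": 0,"wz": 0,"claw": 40},
    {"x": 0,"y": -100,"z": 0,"wx": 0,"wy": 0,"wz": 0,"claw": 40},
    {"x": 0,"y": -160,"z": 0,"wx": 0,"wy": 0,"wz": 0,"claw": 20}
  ]
}}

```text
time_s: 10.22
position: [0.5832, -0.2697, 0.18]
tool_rot: [-0.7, 0.7, -0.098, 0.101]
contact_force: [1.1, -0.3, -0.1]
grip_width: 0.0348
```

```bash
python3 - <<'E'
from go import *
snap('wrist','wrist7.png'); snap('side','side7.png')
a=cv2.imread('pics/side7.png')[120:310,190:410]; cv2.imwrite('pics/side7c.png',cv2.resize(a,None,fx=2.7,fy=2.7,interpolation=cv2.INTER_CUBIC))
go((.601,.133,.19),-16.2)
E
```

```text
t 10.32 pos [ 0.588  -0.2724  0.1894] q [-0.52  0.13  1.7   0.    1.29 -0.23] F [ 0.7 -0.3  0.6] grip 0.027 yaw -16.18
xyz mm [-100.5   -4.4  393. ] w deg [0.25 0.01 1.21]
```

View pics/wrist7.png

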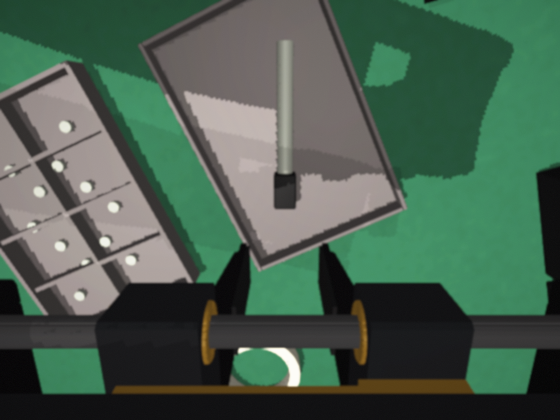

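View pics/side7c.png

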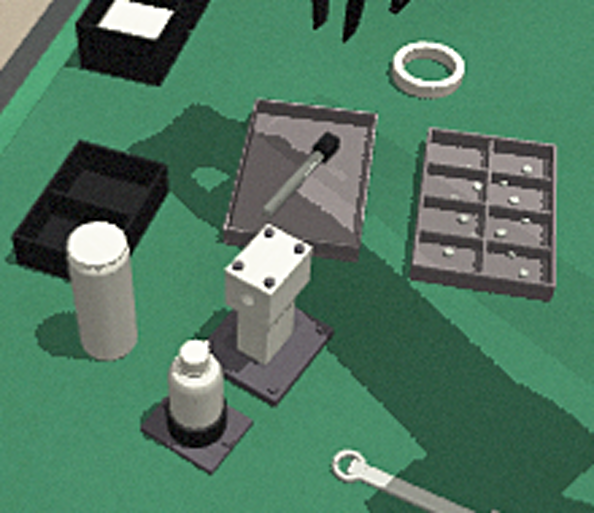

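Call:
{"api": "play_rows", "payload": {
  "moves": [
    {"x": -8,"y": -5,"z": 35,"wx": 0,"wy": 0,"wz": 0,"claw": 0},
    {"x": -20,"y": -12,"z": 80,"wx": 0,"wy": 0,"wz": 0,"claw": 0},
    {"x": -33,"y": -12,"z": 130,"wx": 0,"wy": 0,"wz": 0,"claw": 0},
    {"x": -46,"y": -12,"z": 180,"wx": 0,"wy": 0,"wz": 0.5,"claw": 0},
    {"x": -59,"y": -12,"z": 230,"wx": 0,"wy": 0,"wz": 0.8,"claw": 0},
    {"x": -72,"y": -12,"z": 280,"wx": 0,"wy": 0,"wz": 1,"claw": 0},
    {"x": -85,"y": -12,"z": 330,"wx": 0,"wy": 0,"wz": 1.2,"claw": 0},
    {"x": -95,"y": -12,"z": 370,"wx": 0.2,"wy": 0,"wz": 1.2,"claw": 0},
    {"x": -100.5,"y": -8,"z": 393,"wx": 0.2,"wy": 0,"wz": 1.2,"claw": 0},
    {"x": -100.5,"y": -4,"z": 393,"wx": 0.2,"wy": 0,"wz": 1.2,"claw": 0},
    {"x": -100.5,"y": -4,"z": 393,"wx": 0.2,"wy": 0,"wz": 1.2,"claw": 0},
    {"x": -100.5,"y": -4,"z": 393,"wx": 0.2,"wy": 0,"wz": 1.2,"claw": 0}
  ],
  "squeeze": 20
}}

```text
time_s: 11.82
position: [0.6011, 0.132, 0.1898]
tool_rot: [-0.7, 0.7, -0.1, 0.1]
contact_force: [0.5, -1.1, -0.1]
grip_width: 0.0005
```

```bash
python3 - <<'E'
from go import *
go((.601,.133,.140),-16.2)
s=bot.state()
im,d=snap('wrist','wrist8.png'); M=Rq(s['tool_rot'])
v,u=np.nonzero(d>0); P=world('wrist',np.c_[u,v],d[v,u],s)
k=(P[:,2]>.118)&(P[:,2]<.132)&(np.hypot(P[:,0]-.601,P[:,1]-.133)<.03)
p=P[k]; print(len(p)); 
if len(p)>5: print(cv2.minEnclosingCircle((p[:,:2]*1000).astype(np.float32)),p.mean(0),np.median(p[:,2]))
snap('top','top8.png'); snap('side','side8.png')
a=cv2.imread('pics/side8.png')[150:320,180:360]; cv2.imwrite('pics/side8c.png',cv2.resize(a,None,fx=3,fy=3,interpolation=cv2.INTER_CUBIC))
E
```

```text
t 11.82 pos [0.6011 0.132  0.1898] q [ 0.13  0.07  1.76 -0.    1.31  0.41] F [ 0.5 -1.1 -0.1] grip 0.0005 yaw -16.26
xyz mm [-0.4 49.8  1. ] w deg [ 0.06 -0.06  0.03]
1193
((599.5125732421875, 131.05226135253906), 14.42442798614502) [0.59990202 0.13367818 0.12443613] 0.12472521523346344
```

View pics/wrist8.png

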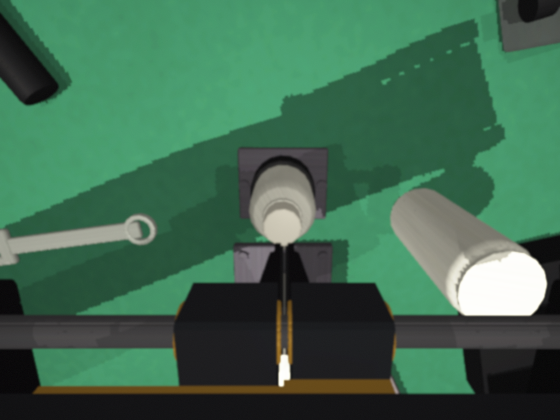

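View pics/side8c.png

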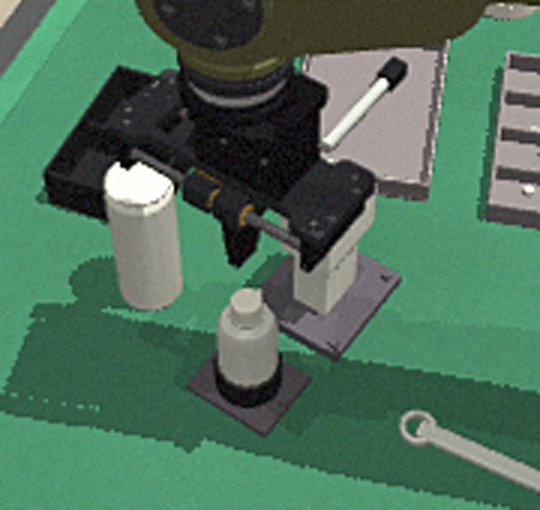

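Call:
{"api": "play_rows", "payload": {
  "moves": [
    {"x": -0.7,"y": 20,"z": 1,"wx": 0,"wy": 0,"wz": 0,"claw": 0},
    {"x": -0.7,"y": 40,"z": 1,"wx": 0,"wy": 0,"wz": 0,"claw": 0},
    {"x": -0.7,"y": 50,"z": 1,"wx": 0,"wy": 0,"wz": 0,"claw": 0},
    {"x": -0.7,"y": 52,"z": 1,"wx": 0,"wy": 0,"wz": 0,"claw": 0},
    {"x": -0.7,"y": 52,"z": 1,"wx": 0,"wy": 0,"wz": 0,"claw": 0},
    {"x": -0.7,"y": 52,"z": 1,"wx": 0,"wy": 0,"wz": 0,"claw": 0}
  ]
}}

```text
time_s: 12.72
position: [0.6014, 0.1335, 0.1387]
tool_rot: [-0.7, 0.7, -0.099, 0.101]
contact_force: [0.4, 0.0, 0.3]
grip_width: 0.0005
```

```bash
python3 - <<'E'
from go import *
go((.6005,.133,.1275),-16.2)
snap('wrist','wrist9.png');snap('side','side9.png')
a=cv2.imread('pics/side9.png')[200:300,210:320]; cv2.imwrite('pics/side9c.png',cv2.resize(a,None,fx=5,fy=5,interpolation=cv2.INTER_CUBIC))
E
```

```text
t 12.72 pos [0.6014 0.1335 0.1387] q [ 0.13  0.11  1.81 -0.    1.22  0.42] F [0.4 0.  0.3] grip 0.0005 yaw -16.25
xyz mm [-0.7 11.2 -0.7] w deg [ 0.01 -0.05  0.11]
```

View pics/side9c.png

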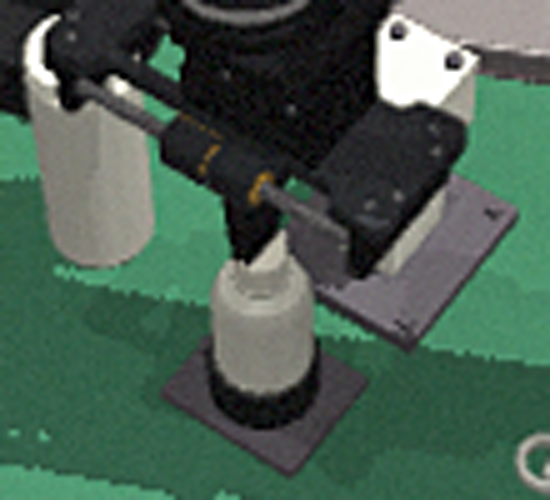

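View pics/wrist9.png

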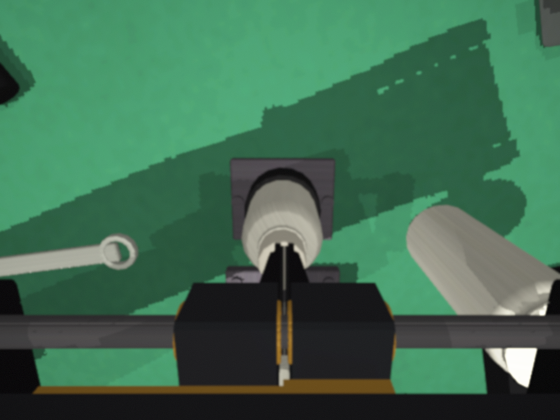

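```bash
python3 - <<'E'
from go import *
s=bot.state(); M=Rq(s['tool_rot'])
def proj(n,X):
    m=bot.camera_model(n); f=210/np.tan(np.radians(m['vfov']/2)); c=np.array(m['R'])@X+m['t']; p=c[:2]/c[2]; p=p*(1+m['k1']*(p@p)); return (p*f+[m['cx'],m['cy']]).round(1)
a=cv2.imread('pics/side9.png')
for t,X in [('tip',s['position']+M@[0,.008,0]),('tip+z',s['position']+M@[0,.008,.01]),('tip-z',s['position']+M@[0,.008,-.01]),('capc',np.array([.6005,.133,.126])),('cap-x',np.array([.5875,.133,.126])),('cap+x',np.array([.6135,.133,.126]))]:
    p=proj('side',X); print(t,p,'crop',(p-[210,200])*5)
E
```

```text
tip [261.  248.9] crop [255.  244.5]
tip+z [258.5 251.8] crop [242.5 259. ]
tip-z [263.6 246.1] crop [268.  230.5]
capc [261.5 250.1] crop [257.5 250.5]
cap-x [266.6 251.5] crop [283.  257.5]
cap+x [256.3 248.6] crop [231.5 243. ]
```

Call:
{"api": "play_rows", "payload": {
  "moves": [
    {"x": -0.7,"y": 2,"z": -0.7,"wx": 0,"wy": 0,"wz": 0,"claw": 0},
    {"x": -0.7,"y": 4,"z": -0.7,"wx": 0,"wy": 0,"wz": 0,"claw": 0},
    {"x": -0.7,"y": 6,"z": -0.7,"wx": 0,"wy": 0,"wz": 0,"claw": 0},
    {"x": -0.7,"y": 7,"z": -0.7,"wx": 0,"wy": 0,"wz": 0,"claw": 0},
    {"x": -0.7,"y": 7,"z": -0.7,"wx": 0,"wy": 0,"wz": 0,"claw": 0}
  ]
}}

```text
time_s: 13.45
position: [0.6006, 0.133, 0.1323]
tool_rot: [-0.7, 0.7, -0.099, 0.101]
contact_force: [-1.5, -0.9, 4.9]
grip_width: 0.0002
```

Call:
{"api": "play_rows", "payload": {
  "moves": [
    {"x": 0,"y": 1,"z": 0,"wx": 0,"wy": 0,"wz": 0,"claw": 0},
    {"x": 0,"y": 2,"z": 0,"wx": 0,"wy": 0,"wz": 0,"claw": 0},
    {"x": 0,"y": 3,"z": 0,"wx": 0,"wy": 0,"wz": 0,"claw": 0},
    {"x": 0,"y": 3.7,"z": 0,"wx": 0,"wy": 0,"wz": 0,"claw": 0},
    {"x": 0,"y": 3.7,"z": 0,"wx": 0,"wy": 0,"wz": 0,"claw": 0}
  ]
}}

```text
time_s: 14.08
position: [0.6006, 0.133, 0.1291]
tool_rot: [-0.7, 0.7, -0.099, 0.101]
contact_force: [-2.3, -0.4, 6.7]
grip_width: 0.0003
```

Call:
{"api": "play_rows", "payload": {
  "moves": [
    {"x": 0,"y": 0.7,"z": 0,"wx": 0,"wy": 0,"wz": 0,"claw": 0},
    {"x": 0,"y": 1.3,"z": 0,"wx": 0,"wy": 0,"wz": 0,"claw": 0},
    {"x": 0,"y": 1.6,"z": 0,"wx": 0,"wy": 0,"wz": 0,"claw": 0},
    {"x": 0,"y": 1.6,"z": 0,"wx": 0,"wy": 0,"wz": 0,"claw": 0}
  ]
}}

```text
time_s: 14.58
position: [0.6007, 0.133, 0.1283]
tool_rot: [-0.7, 0.7, -0.099, 0.101]
contact_force: [-2.8, -0.6, 7.2]
grip_width: 0.0001
```

Call:
{"api": "play_rows", "payload": {
  "moves": [
    {"x": 0,"y": 0.8,"z": 0,"wx": 0,"wy": 0,"wz": 0,"claw": 0},
    {"x": 0,"y": 1.5,"z": 0,"wx": 0,"wy": 0,"wz": 0,"claw": 0},
    {"x": 0,"y": 1.5,"z": 0,"wx": 0,"wy": 0,"wz": 0,"claw": 0}
  ]
}}

```text
time_s: 14.95
position: [0.6009, 0.133, 0.1283]
tool_rot: [-0.7, 0.7, -0.099, 0.101]
contact_force: [-4.4, -0.4, 9.3]
grip_width: 0.0004
```

Call:
{"api": "play_rows", "payload": {
  "moves": [
    {"x": 0,"y": 0,"z": 0,"wx": 0,"wy": 0,"wz": 0,"claw": 0},
    {"x": 0,"y": -4,"z": 0,"wx": 0,"wy": 0,"wz": 0,"claw": 0},
    {"x": 0,"y": -10,"z": 0,"wx": 0,"wy": 0,"wz": 0,"claw": 0},
    {"x": 0,"y": -25,"z": 0,"wx": 0,"wy": 0,"wz": 0,"claw": 0},
    {"x": 0,"y": -60,"z": 0,"wx": 0,"wy": 0,"wz": 0,"claw": 0},
    {"x": 0,"y": -100,"z": 0,"wx": 0,"wy": 0,"wz": 0,"claw": 0},
    {"x": 0,"y": -120,"z": 0,"wx": 0,"wy": 0,"wz": 0,"claw": 0},
    {"x": 0,"y": -120,"z": 0,"wx": 0,"wy": 0,"wz": 0,"claw": 0},
    {"x": 0,"y": -120,"z": 0,"wx": 0,"wy": 0,"wz": 0,"claw": 0}
  ]
}}

```text
time_s: 16.08
position: [0.5997, 0.133, 0.2462]
tool_rot: [-0.7, 0.7, -0.1, 0.1]
contact_force: [0.0, -0.2, -0.3]
grip_width: 0.0003
```

```bash
python3 - <<'E'
from go import *
go((.6005,.133,.25),-16.2)
snap('wrist','wrist10.png');snap('side','side10.png'); im,d=snap('top','top10.png')
s=bot.state()
for n,lab in(('side','side10'),('wrist','wrist10')):
    d=np.load(f'pics/{lab}.npz')['d']; v,u=np.nonzero(d>0); P=world(n,np.c_[u,v],d[v,u],s)
    k=(np.hypot(P[:,0]-.6005,P[:,1]-.133)<.009)&(P[:,2]<.14)&(P[:,2]>.113); print(n,'cap z',k.sum(),np.median(P[k,2]))
    if n=='side':
        for t in ['shaft','capped_can','wrench','housing','tape','jar','driver']:
            r=bot.silhouettes('side',t)
            if r:
                m=r[0]['pixels']&(d>0); v,u=np.nonzero(m); Q=world(n,np.c_[u,v],d[v,u]); print(t,round(r[0]['conf'],2),np.median(Q,0).round(3),Q.min(0).round(3),Q.max(0).round(3))
E
```

```text
t 16.07 pos [0.5997 0.133  0.2462] q [ 0.13  0.03  1.71 -0.    1.4   0.42] F [ 0.  -0.2 -0.3] grip 0.0003 yaw -16.24
xyz mm [ 0.7 -3.8  0.2] w deg [ 0.08 -0.04 -0.01]
side cap z 34 0.1268253521115485
shaft 0.62 [ 0.588 -0.256  0.021] [ 0.572 -0.288  0.003] [ 0.604 -0.213  0.028]
capped_can 0.92 [0.711 0.081 0.11 ] [ 0.691 -0.043  0.001] [0.746 0.094 0.154]
wrench 0.84 [0.369 0.139 0.007] [ 0.289  0.113 -0.002] [0.462 0.169 0.014]
housing 0.98 [ 0.821 -0.072  0.018] [ 0.649 -0.157 -0.003] [0.856 0.148 0.352]
tape 0.68 [ 0.498 -0.436  0.016] [ 0.459 -0.497  0.   ] [ 0.542 -0.41   0.026]
jar 0.77 [0.649 0.466 0.069] [ 0.626  0.415 -0.003] [0.709 0.49  0.074]
driver 0.69 [0.399 0.347 0.03 ] [ 0.366  0.255 -0.002] [0.439 0.42  0.038]
wrist cap z 383 0.12456807490390903
```

View pics/side10.png

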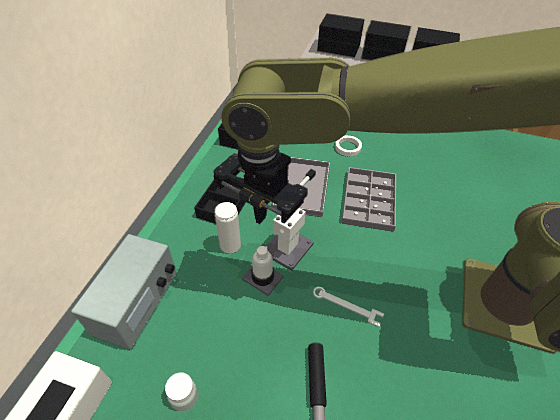

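The side view shows the cap back at rest height at (262,250), the shaft lying in the open tray at about (305,180), and everything else where it was. The arm is clear of everything, so I'm handing in.

```bash
python3 -c "
from cell import bot
print(bot.sign_off())"
```

```text
the job is handed in; nothing more can be done
None
```

The job is done and handed in at about 16 s of the 48 s allowed; `sign_off` gives no verdict.

- **Shaft:** I gripped it by the handle and drew it 110 mm straight out of the sleeve. The wrist force read under 2 N after each stage. I lowered it level into the open tray and let it go. The pictures after release, and again at the end, show it lying flat inside the walls.
- **Nozzle cap:** I then pressed it until it stopped moving, with the vertical force at about 9 N, which indicates the hard stop. After I backed off, its top read 126.8 mm in the side camera and 124.6 mm in the wrist camera. The wrist camera reads 1–2 mm low throughout and gave 124.7 mm for the cap before the press, so I take it as back up.
- **Bystanders:** measured from the side camera before and after, their positions agree to about 16 mm or better, with the housing and tape differing most. I put that down to measurement noise, because the arm never went near either.
- **Rejected or doubtful results:** the first move call was refused because I had left some numbers out of its rows, and nothing moved. The recogniser's final height for the shaft in the tray (21 mm median, 28 mm maximum) is higher than a shaft lying flat should read. I relied on the release height and the pictures instead.

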